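# Clamp a clarinet joint in the key-fitting fixture

## Task

Using only the fingertips, push the black clarinet tube along its V-blocks until its end is fully home against the blue end stop, then push the red clamp lever over its dead point until it snaps into lock and the rubber pad holds the tube down. Nothing is to be lifted or carried: the tube stays lying in its V-blocks throughout, and the oil bottle, the pad jar and the screwdriver are left where they are.

Things in the scene. Friction and masses are not known exactly. Their poses are not given: they have to be found in the camera images.
- fixture: Fixture fixed to the bench: wooden plate 160 x 260 x 12 mm. Origin: centre of its underside; x across the tube, y along the tube towards the end stop, z up. Black V-blocks at y -80 and +20 mm (24 mm long) carry the tube. Steel toggle clamp beside the tube at y +20, brackets 85 mm high near x -24. Placing and yaw vary.
- stop_face (a point): Point on the face of the blue end stop (50 mm wide, 16 thick, 64 high) that looks to the fixture's -y, on the tube's axis line: fixture x +35, y +100, z +50 mm. The tube's front end must reach it.
- tube_center (a point): Centre of the loose tube: black clarinet lower joint without its keys, cylinder 30 mm in diameter and 200 mm long with silver rings at the ends, about 0.2 kg, lying along the fixture's y with its axis 50 mm above the bench. It slides along y in the V-blocks with a few newtons.
- tube_front (a point): Centre of the tube's front end face (towards the stop); starts 25 to 50 mm short of the stop.
- tube_back (a point): Centre of the tube's back end face (away from the stop), the free flat end to push on; at home it lies 8 mm beyond the nearest V-block, open above and behind, with only the 12 mm base plate below.
- lever_pivot (a point): Pivot of the clamp lever: fixture x -35, y +20, z +60 mm. The lever turns about the fixture's y axis.
- lever_knob (a point): Centre of the ball (24 mm in diameter) at the end of the red clamp lever, 90 mm from lever_pivot; the red grip below the ball is 18 mm thick and wide. Moves with the lever.
- clamp_lever (a joint): Lever angle, rad. 0: open, leaning 0.35 rad from upright to the fixture's -x (ball 145 mm above the bench). 0.35: upright. About 0.63: dead point. About 1.04: locked, leaning 0.7 rad to +x. A spring pulls it back to 0 before the dead point (about 0.6 Nm at 0, so 6 to 9 N level push at the ball, falling evenly to none there) and snaps it on into lock after it.
- clamp_pad (a point): Underside centre of the black rubber pad (16 mm in diameter) on the steel clamp arm, which follows the lever: when open, raised with its tip about 125 mm and the pad 114 mm above the bench, level with the pad on the tube when locked. Moves by itself with the lever.
- oil: Loose white oil bottle with red cap, 32 mm in diameter, 75 mm high, origin at its underside. Leave alone.
- jar: Loose amber jar of pads with brass lid, 42 mm in diameter, 45 mm high, origin at its underside. Leave alone. It and the bottle may have changed places.
- driver: Loose yellow-handled screwdriver, 150 mm long, lying on the bench beyond the stop end of the fixture. Origin at its middle, underside, long axis x. Leave alone.

How it is judged:
On the way, in this order (a step that is already met when the one before it is completed fails the run):
1. the tube is pushed home against the stop while the clamp is still open (distance between tube_front and stop_face below 0.004 m and value of joint clamp_lever below 0.2 rad), for 0.2 s.
2. the lever has gone over its dead point and snapped into lock (value of joint clamp_lever above 1 rad), for 0.2 s.
At the end, for the whole second after the job is handed in: The tube's front end is within 4 mm of its place on the stop face and the tube is in line with the V-blocks within 0.04 rad; the lever is locked (above 1.0 rad) by itself with the pad down on the tube (pad below 68 mm, the top of the tube is at 65 mm); bottle and jar are at rest (distance between tube_front and stop_face below 0.004 m and value of joint clamp_lever above 1 rad and angle between the y axis of fixture and the y axis of tube_center, either way round below 0.04 rad and height (world z) of clamp_pad below 0.068 m and linear speed of each of oil, jar below 0.02 m/s); the robot touches nothing.
It fails at once if the tube is lifted: its middle or an end is more than 10 mm above its place in the V-blocks (height (world z) of any of tube_center, tube_front, tube_back above 0.06 m).
It fails at once if the bottle, the jar or the screwdriver is moved by more than 20 mm (distance of any of oil, jar, driver from where it was at the start of the episode above 0.02 m).
It also fails if it takes over 48 s, if anything falls off the work surface, if the arm or the gripper's body presses on something with over 40 N, if the wrist force passes 120 N, or if a joint passes its speed limit or range.

## Robot

A 6-joint arm with a two-finger parallel gripper is mounted at the origin on the work surface. World frame = base frame: x ahead of the robot, y to its left, z up, the work surface at z = 0. Lengths are in m, angles in rad, forces in N, time in s.
With the tool pointing down it reaches from about 0.275 to 0.75 m from the base axis. Payload 10.2 kg.
Tool frame: the origin (TCP) lies midway between the tips of the shut fingers; the grasp point (between the pads) lies 19 mm behind it (env.hold_point_z is the distance from the TCP to the grasp point, in m); z points along the fingers, y is the line along which they close (so a half turn about z gives the same grasp; the last joint's range is limited). The gripper opens to 85 mm and grips with 20 to 120 N. Pads are 22 mm wide; open, the fingers measure 114 mm over their backs; the gripper's body (76 mm by 85 mm) begins 54 mm behind the grasp point. The pads swing forward as they close: fully open they stand 13 mm farther back than shut.
Start: joints at [-1.456, 0.313, 1.498, -0, 1.331, -0.223], TCP at [0.174, -0.495, 0.231] pointing down, gripper open.
Joint ranges: [-2.94, 2.94], [-0.97, 2.17], [0.19, 2.56], [-1.23, 4.37], [0.02, 3.11], [-2.88, 2.88]. Speed limits (rad/s): [2.39, 2.39, 3.01, 3.14, 3.14, 3.14].

## Interface

Orientations are given as a unit quaternion [x, y, z, w].
In Python, from bench import env, kinematics, monitor, eyes, job gives the robot as it stands. The module is installed in compiled form; this text tells all that it offers. Calls block until the motion is done:
- env.reach(position, orientation): joint-space move of the TCP to a pose.
- env.movel(position, velocity=0.15, frame=None, guard=None): straight line of the TCP; frame=None keeps the orientation; velocity is the mean speed in m/s. With guard (N) it stops when the force on the tool has changed by that much, and returns True; else False.
- env.set_joints(angles): joint-space move.
- env.release() and env.close_gripper(effort=None): open the fingers fully, or close them until they stop; effort is the grip in N (None keeps the last).
- env.hold(seconds).
- kinematics.ik(position, orientation): joint angles nearest the present ones, or None.
- monitor.sense(): the state.
- eyes.grab_frame(name): name is "scene" or "top" or "wrist"; returns a dict with "frame" (480x640x3 uint8, red, green, blue), "mtx" (3x3 intrinsics, pixels), "k1" (the pictures are not rectified: a ray, as slopes to the right and down, at radius r is drawn at 1 + k1 r^2 times it, then the intrinsics apply), "view" (4x4, takes a point from world to camera coordinates). Camera axes: x right, y down, z forward; pixel columns grow to the right and rows downward; lengths in m; the calibration is good to about 2 mm. A picture is of the moment at which its call begins. There is no depth.
A pose or a line that the arm cannot do raises env.MotionError and nothing moves.
- job.hand_in(): hands the job in; it is judged then, once.
The state is a dict: "clock": time; "joints": joint angles; "qvel": joint speeds; "joint_efforts": joint torques, N m; "position": TCP position; "ee_rot": TCP orientation; "contact_force": force on the tool from outside, world axes, zero at the start; "ft_torque": the same for the moment, N m; "finger_gap": opening from 0.0 (shut) to 1.0 (fully open); "gripper_force": force on a finger pad.
Only numpy, scipy, OpenCV 4.12 (cv2) and the standard library are available. Lean on these libraries where they do the work, as an engineer would, in place of code of your own. Each camera call takes 0.05 s, during which the arm holds its last target. There are 200 camera calls.

## Working session

There is one attempt and no reset: what is moved stays moved. The work goes in short steps, each a Python script; the robot and the scene stay as the last script left them, time stands still between calls to the robot, and variables do not carry over. Pictures are saved under pics/ and viewed, at most 10 in all, crops included, and the job is handed in when it is done.

```bash
mkdir -p pics; python3 - <<'E'
from bench import env,monitor,eyes
import cv2,numpy as np,pickle
d={}
for n in("scene","top"):
    f=eyes.grab_frame(n); d[n]=f
    cv2.imwrite(f"pics/{n}0.png",f["frame"][:,:,::-1])
    print(n,f["mtx"].tolist(),f["k1"],np.round(f["view"],3).tolist())
pickle.dump(d,open("f0.pkl","wb"))
s=monitor.sense();print(s["clock"],s["position"],s["ee_rot"],s["finger_gap"],env.hold_point_z)
E
```

```text
scene [[467.9981798942372, 0.0, 323.5630467129224], [0.0, 467.9981798942372, 242.94104445989498], [0.0, 0.0, 1.0]] 0.024921404057046653 [[0.853, 0.522, 0.007, -0.535], [0.361, -0.58, -0.73, -0.09], [-0.377, 0.625, -0.683, 1.046], [0.0, 0.0, 0.0, 1.0]]
top [[615.0834130449462, 0.0, 322.5629651729434], [0.0, 615.0834130449462, 241.42688482075113], [0.0, 0.0, 1.0]] -0.08885405622582948 [[0.011, -1.0, 0.017, 0.063], [-0.998, -0.012, -0.058, 0.584], [0.058, -0.017, -0.998, 1.007], [0.0, 0.0, 0.0, 1.0]]
0.1 [ 0.1739448  -0.49510423  0.23078376] [ 9.85770433e-01  1.68096119e-01  2.99603565e-05 -5.89145356e-04] 1.0005143747764669 0.0187
```

View pics/scene0.png

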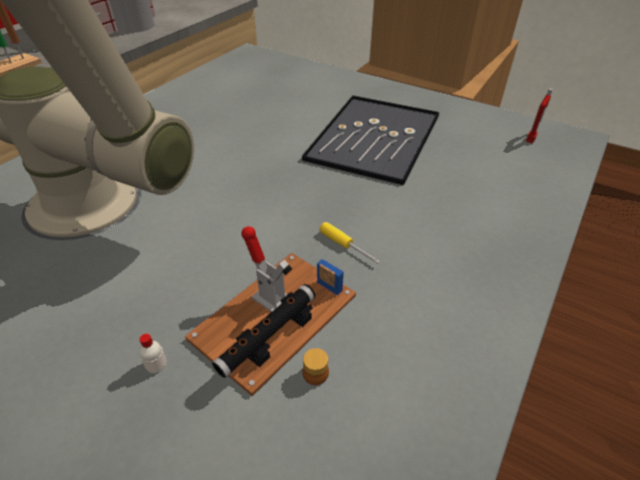

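View pics/top0.png

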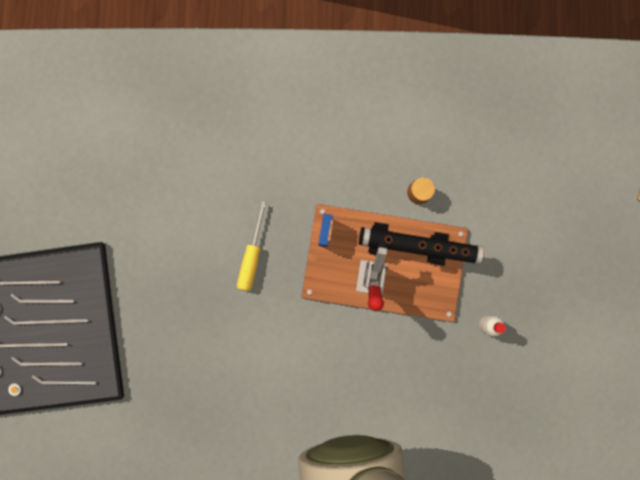

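The scene view shows the open lever (ball at 249,232), the tube with its free back end at (222,367), and the oil bottle at (152,355). The top view shows plate corners near (317,206), (468,229), (457,321) and (303,298), the blue stop at (326,230), the tube back at (480,254), the ball at (376,300), the jar at (422,190) and the oil at (495,327). I'll enlarge the top view for a closer reading.

```bash
python3 - <<'E'
import cv2,pickle
d=pickle.load(open("f0.pkl","rb"))
c=d["top"]["frame"][190:340,290:520,::-1]
cv2.imwrite("pics/top0c.png",cv2.resize(c,(690,450),interpolation=cv2.INTER_CUBIC))
E
```

```text
(no output)
```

View pics/top0c.png

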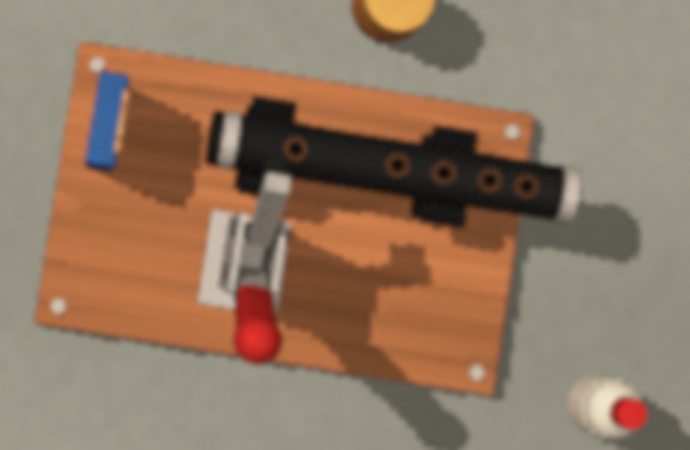

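The crop (3x, offset 290,190) shows plate corners at (80,43), (534,115), (495,395) and (37,323). The tube's back end centre is at (577,195), the tube front at (213,138), the ball at (258,338) and the oil cap at (629,413).

```bash
cat > h.py <<'E'
import numpy as np,cv2
from scipy.optimize import least_squares
from scipy.spatial.transform import Rotation as R
def pix2w(f,uv,z):
    K=f["mtx"];k=np.array([f["k1"],0,0,0,0.]);V=np.array(f["view"])
    n=cv2.undistortPoints(np.array([[uv]],float),K,k)[0,0]
    d=V[:3,:3].T@np.array([n[0],n[1],1]);c=-V[:3,:3].T@V[:3,3]
    return c+d*(z-c[2])/d[2]
def fx(P,p):   # fixture (x,y,yaw) -> world
    c,s=np.cos(P[2]),np.sin(P[2]);return np.array([P[0]+c*p[0]-s*p[1],P[1]+s*p[0]+c*p[1],p[2]])
def inv(P,w):
    c,s=np.cos(P[2]),np.sin(P[2]);d=w[:2]-np.array(P[:2]);return np.array([c*d[0]+s*d[1],-s*d[0]+c*d[1],w[2]])
E
python3 - <<'E'
from h import *
import pickle
d=pickle.load(open("f0.pkl","rb"));f=d["top"];s=d["scene"]
q=lambda u,v:(290+(u-1)/3,190+(v-1)/3)
W=[pix2w(f,q(*p),.012) for p in [(80,43),(534,115),(495,395),(37,323)]]
C=[(.08,.13,.012),(.08,-.13,.012),(-.08,-.13,.012),(-.08,.13,.012)]
r=least_squares(lambda P:np.concatenate([(fx(P,c)-w)[:2] for c,w in zip(C,W)]),[.5,-.1,0])
P=r.x;print(P,np.round(r.fun,4));np.save("P.npy",P)
for n,p,z in[("back",(577,195),.05),("front",(213,138),.05),("ball",(258,338),.145),("oil",(629,413),.075),("stoptop",(118,123),.064)]:
    w=pix2w(f,q(*p),z);print(n,w.round(4),inv(P,w).round(4))
# scene cross-check
for n,p,z in[("back",(221,367),.05),("ball",(249,232),.145),("oil",(146,341),.075),("jar",(316,358),.045)]:
    w=pix2w(s,p,z);print(n,w.round(4),inv(P,w).round(4))
E
```

```text
[ 0.54890882 -0.0359879  -0.14435876] [ 0.001   0.0003  0.0008 -0.0012 -0.0006 -0.0004 -0.0011  0.0012]
back [ 0.5623 -0.1887  0.05  ] [ 0.0352 -0.1492  0.05  ]
front [0.5908 0.0091 0.05  ] [0.035  0.0506 0.05  ]
ball [ 0.4877 -0.006   0.145 ] [-0.0649  0.0209  0.145 ]
oil [ 0.4469 -0.2095  0.075 ] [-0.076  -0.1864  0.075 ]
stoptop [0.5972 0.0606 0.064 ] [0.0339 0.1025 0.064 ]
back [ 0.562  -0.1813  0.05  ] [ 0.0339 -0.1419  0.05  ]
ball [ 0.4866 -0.004   0.145 ] [-0.0662  0.0227  0.145 ]
oil [ 0.4533 -0.2153  0.075 ] [-0.0688 -0.1912  0.075 ]
jar [ 0.6706 -0.0927  0.045 ] [ 0.1285 -0.0386  0.045 ]
```

```bash
cat >> h.py <<'E'
def down(ang): # tool pointing down, tool x axis at world angle ang
    return R.from_matrix(np.array([[np.cos(ang),np.sin(ang),0],[np.sin(ang),-np.cos(ang),0],[0,0,-1.]])).as_quat()
E
python3 - <<'E'
from h import *
from bench import env,kinematics,monitor,eyes
P=np.load("P.npy")
env.close_gripper(40)
o=None
for a in (P[2]+np.pi/2,P[2]-np.pi/2):
    j=kinematics.ik(fx(P,(.035,-.19,.2)),down(a));print(a,None if j is None else np.round(j,2))
    if j is not None and (o is None or abs(j[5])<o[0]): o=(abs(j[5]),a)
q=down(o[1])
env.reach(fx(P,(.035,-.185,.2)),q)
env.movel(fx(P,(.035,-.185,.04)),velocity=.12)
f0=monitor.sense()
g=env.movel(fx(P,(.035,-.125,.04)),velocity=.05,guard=25)
s=monitor.sense();print(g,inv(P,s["position"]),s["contact_force"]-f0["contact_force"],s["clock"])
g=env.movel(fx(P,(.035,-.098,.04)),velocity=.03,guard=15)
s=monitor.sense();print(g,inv(P,s["position"]),s["contact_force"]-f0["contact_force"],s["clock"],s["finger_gap"])
f=eyes.grab_frame("top");g=eyes.grab_frame("scene")
a=cv2.resize(f["frame"][190:340,290:520,::-1],(690,450)[::1],interpolation=cv2.INTER_CUBIC)
cv2.imwrite("pics/p1.png",a)
E
```

```text
1.4264375699363145 [-0.59  0.51  1.3  -0.    1.34 -0.44]
-1.7151550836534786 [-0.59  0.51  1.3  -0.    1.34  2.7 ]
False [ 0.0349208  -0.12510956  0.03995179] [ 0.04499573 -0.76713539  0.14620388] 5.4167
True [ 0.03516988 -0.11113877  0.0399968 ] [ 0.96891884 -2.38151413  1.32668311] 5.9833 -0.0015819972055156493
```

View pics/p1.png

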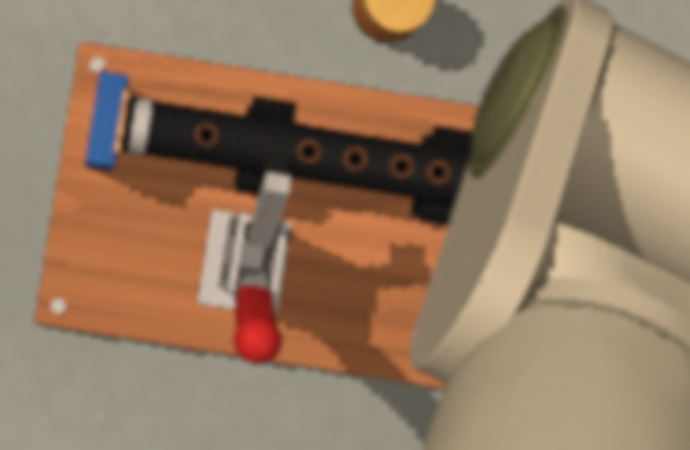

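The guard tripped with the TCP at y = -111 mm, which is where I expected home to be, and the picture shows the tube front (128,124) at the stop face. I'll press once more to confirm it, then retreat and push the lever.

```bash
python3 - <<'E'
from h import *
from bench import env,kinematics,monitor,eyes
P=np.load("P.npy")
S=lambda t:(lambda s:print(t,inv(P,s["position"]).round(4),np.round(s["contact_force"],1),round(s["clock"],2)))(monitor.sense())
g=env.movel(fx(P,(.035,-.100,.04)),velocity=.02,guard=18);S(g)
env.hold(.3);S("held")
env.movel(fx(P,(.035,-.14,.04)),velocity=.1)
env.movel(fx(P,(.035,-.14,.25)),velocity=.2)
best=None
for a in (P[2],P[2]+np.pi):
    j=kinematics.ik(fx(P,(-.12,.02,.25)),down(a));print(a,None if j is None else np.round(j,2))
    if j is not None and (best is None or abs(j[5])<best[0]): best=(abs(j[5]),a)
env.reach(fx(P,(-.12,.02,.25)),down(best[1]));S("above")
env.movel(fx(P,(-.12,.02,.13)),velocity=.15);S("down")
f=eyes.grab_frame("scene")
cv2.imwrite("pics/p2.png",cv2.resize(f["frame"][180:400,150:400,::-1],(682,600),interpolation=cv2.INTER_CUBIC))
E
```

```text
True [ 0.035  -0.1112  0.0397] [-0.3 -1.2  1.7] 6.38
held [ 0.0349 -0.1112  0.0394] [-0.5 -0.9  0.9] 6.67
-0.1443587568585821 [-0.27  0.09  1.72 -0.    1.33  1.45]
2.997233896731211 [-0.27  0.09  1.72 -0.    1.33 -1.7 ]
above [-0.1198  0.0198  0.2499] [ 1.  -0.2  0.3] 9.89
down [-0.1195  0.0199  0.1307] [-0.1 -0.2  1.2] 10.84
```

View pics/p2.png

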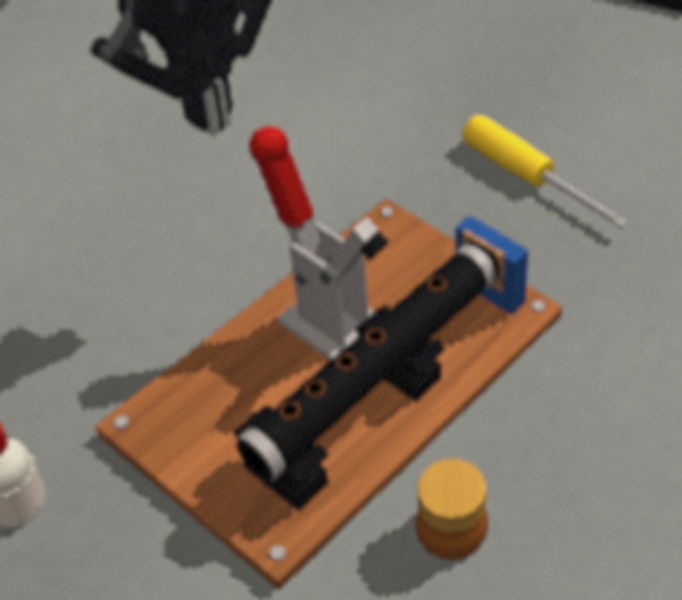

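The tube is home at the stop (485,262), and the fingertips (210,120) are beside the ball (268,145), which is clear to push.

```bash
python3 - <<'E'
from h import *
from bench import env,kinematics,monitor,eyes
P=np.load("P.npy")
S=lambda t:(lambda s:print(t,inv(P,s["position"]).round(4),np.round(s["contact_force"],1),round(s["clock"],2)))(monitor.sense())
for x in (-.07,-.05,-.035,-.018):
    g=env.movel(fx(P,(x,.02,.13)),velocity=.06,guard=40);S(g)
env.movel(fx(P,(-.12,.02,.13)),velocity=.12)
env.movel(fx(P,(-.16,.02,.25)),velocity=.2);S("away")
f=eyes.grab_frame("scene")
cv2.imwrite("pics/p3.png",cv2.resize(f["frame"][180:400,150:400,::-1],(682,600),interpolation=cv2.INTER_CUBIC))
E
```

```text
False [-0.0701  0.0201  0.1298] [-4.6  0.7  2.3] 11.88
False [-0.05    0.02    0.1299] [-2.4 -0.7  0.1] 12.36
False [-0.0348  0.02    0.1299] [-0.6  0.1 -0.8] 12.76
False [-0.0181  0.02    0.1298] [ 0.3  0.3 -0.2] 13.19
away [-0.1601  0.02    0.2491] [ 0.5 -0.3 -0.2] 14.97
```

View pics/p3.png

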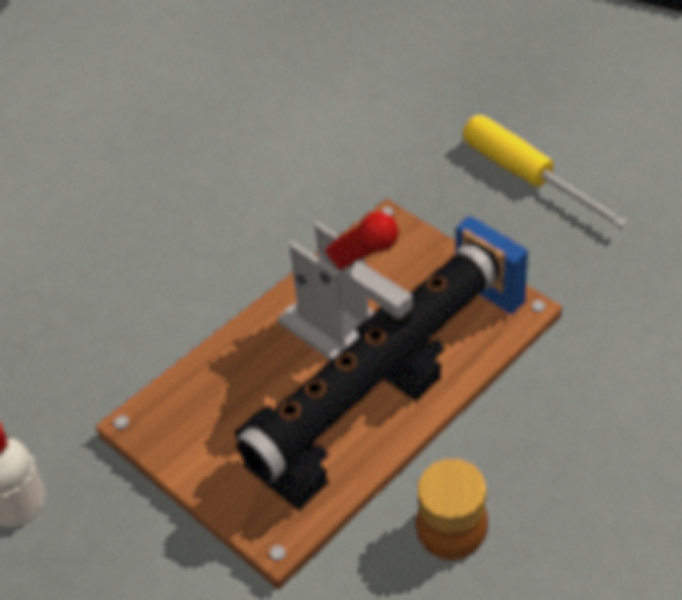

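The lever has snapped over (ball at 379,231), the arm is down on the tube, and the tube, bottle and jar haven't moved. I'll check the ball pixel against its locked position, then hand in.

```bash
python3 - <<'E'
from h import *
from bench import job
import pickle
f=pickle.load(open("f0.pkl","rb"))["scene"];P=np.load("P.npy")
b=inv(P,pix2w(f,(150+379/2.728,180+231/2.727),.129));print(b)
if np.linalg.norm(b[:2]-[.023,.02])<.008: print(job.hand_in())
E
```

```text
[0.02268486 0.02102682 0.129     ]
the job is handed in; nothing more can be done
None
```

The job is handed in: the tube is home against the blue stop, the clamp lever is locked with its arm down on the tube, and the bottle, jar and screwdriver were not touched; the hand-in returned no verdict.

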